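# Set the engraver's speed selector to the red pin and start it

### The job

Set the speed of the engraving control unit: with a fingertip, gently push the selector's black fin round clockwise, click by click, until it rests in the position marked by the red pin. Only then press the green start button down and let it come up again. Nothing is to be gripped or lifted: do not pull the selector up, and leave the tin, chisels, hammer and other things on the bench where they are.

Things in the scene. Friction and masses are not known exactly. Their poses are not given: they have to be found in the camera images.
- unit: Blue engraving speed control unit, fixed: a box 200 (x) by 300 (y) by 60 mm tall, level top panel. Origin at the centre of its underside; x points away from the operator's side, z up. On the panel: selector axis at x 0, y +50 mm, green start button at x -30, y -95 mm. A brass scale plate, 112 mm across, 2 mm thick, lies under the selector and does not turn.
- selector (a joint): Selector angle in rad, growing clockwise seen from above. Ten click positions 36 deg (0.628 rad) apart: position k reads 0.628*k; 0 points to the unit's -x. A spring detent holds each: about 0.1 N m (3 N at 38 mm from the axis) pushes it over the crest half way to the next, then it jumps there by itself. Starts at rest in position 0 or 1; stops just beyond 0 and 9.
- selector_lift (a joint): How far the selector has been pulled up out of its seat, in m; 0 is seated, and it should stay there.
- selector_axis (a point): Point on the selector's axis at its top, 100 mm above the table. The selector is a black hub, 22 mm across, with one upright black fin from the axis out to 50 mm from it: 12 mm thick, 66 to 100 mm above the table, a white line along its top. Beside and behind the fin, over the brass plate, nothing is in the way.
- selector_pointer (a point): The point that the fin points at: 72 mm from the axis along the fin (22 mm beyond the fin's end), on the circle where the pins stand, drawn at the height of the fin's top (100 mm above the table). Its direction from selector_axis is the way the selector points.
- pin_red: The red preset pin, fixed in the panel 72 mm from the selector's axis, 12 mm across, 10 mm tall, top 70 mm above the table; origin at the centre of its underside. It stands exactly at one of the positions 3, 4, 5 or 6 (varies); the other three of these hold white pins.
- start_top (a point): Centre of the top of the round green start button, 30 mm across, in a low black housing on the panel; it moves straight down; the axis is vertical.
- start (a joint): How far the start button is pressed, in m: 0 up, 0.006 fully down at about 5 N; a spring returns it.
- pin_white1: A white preset pin, same size and circle as the red one; it marks a speed not wanted now.
- pin_white2: A white preset pin, same size and circle as the red one; it marks a speed not wanted now.
- pin_white3: A white preset pin, same size and circle as the red one; it marks a speed not wanted now.
- tin: A round brass tin, 50 mm across, 30 mm tall, standing on the control unit's panel. Bystander, origin at the centre of its underside; leave it where it is.
- hammer: A chasing hammer, 240 mm long, lying on the table to the left of the unit. Bystander, origin at the centre of its underside; leave it where it is.
- chisel1: A steel chisel, about 105 x 11 x 9 mm, lying to the right of the unit. Bystander, origin at the centre of its underside; leave it where it is.
- chisel2: A chisel with a brass tip, about 105 x 11 x 9 mm, lying to the right of the unit. Bystander, origin at the centre of its underside; leave it where it is.
- bowl: A brass bowl, 100 mm across, 45 mm tall. Bystander, origin at the centre of its underside; leave it where it is.
- teaglass: A green tea glass, 60 mm across, 90 mm tall. Bystander, origin at the centre of its underside; leave it where it is.
- polish: A polish bottle, 56 mm across, 130 mm tall. Bystander, origin at the centre of its underside; leave it where it is.
- dish: A shallow brass dish, 170 mm across, 16 mm tall. Bystander, origin at the centre of its underside; leave it where it is.

How it is judged:
On the way, in this order (a step that is already met when the one before it is completed fails the run):
1. the selector rests at the red pin for 0.3 s before the button is touched (horizontal distance between selector_pointer and pin_red below 0.012 m and velocity of joint selector between -0.3 and 0.3 rad/s and value of joint start below 0.0015 m), for 0.3 s.
2. the start button is pressed down with the selector at the red pin (horizontal distance between selector_pointer and pin_red below 0.012 m and value of joint start above 0.004 m).
At the end, for the whole second after the job is handed in: The selector points at the red pin (its pointer within 12 mm of the pin's centre on the 72 mm circle, about 9 degrees) and sits in its seat, the start button has been pressed at least 4 mm and is up again (under 1.5 mm), and every bystander is within 20 mm of where it was (horizontal distance between selector_pointer and pin_red below 0.012 m and value of joint start below 0.0015 m and value of joint selector_lift below 0.003 m and distance of each of tin, hammer, chisel1, chisel2, bowl, teaglass, polish, dish from where it was at the start of the episode below 0.02 m); the robot touches nothing.
It fails at once if the start button is pressed (over 3 mm) while the selector is not at the red pin (value of joint start above 0.003 m and not (horizontal distance between selector_pointer and pin_red below 0.012 m)).
It fails at once if the selector is pulled up over 4 mm (value of joint selector_lift above 0.004 m).
It fails at once if the selector is pushed or squeezed with over 20 N (contact force between the fingers and selector above 20 N).
It fails at once if a bystander is moved over 25 mm, lifted or knocked over (distance of any of tin, hammer, chisel1, chisel2, bowl, teaglass, polish, dish from where it was at the start of the episode above 0.025 m or angle between any of tin, hammer, chisel1, chisel2, bowl, teaglass, polish, dish's own z axis and vertical above 0.5 rad).
It also fails if it takes over 64 s, if anything falls off the work surface, if the arm or the gripper's body presses on something with over 40 N, if the wrist force passes 120 N, or if a joint passes its speed limit or range.

### The arm

A 6-joint arm with a two-finger parallel gripper is mounted at the origin on the work surface. World frame = base frame: x ahead of the robot, y to its left, z up, the work surface at z = 0. Lengths are in m, angles in rad, forces in N, time in s.
With the tool pointing down it reaches from about 0.35 to 0.775 m from the base axis. Payload 7.3 kg.
Tool frame: the origin (TCP) lies at the very end of the fingers, on their centre line; the grasp point (between the pads) lies 19 mm behind it (robot.pinch_z is the distance from the TCP to the grasp point, in m); z points along the fingers, y is the line along which they close (so a half turn about z gives the same grasp; the last joint's range is limited). The gripper opens to 92 mm and grips with 3 to 60 N. Pads are 19 mm wide; open, the fingers measure 130 mm over their backs; the gripper's body (75 mm by 190 mm) begins 47 mm behind the grasp point.
Start: joints at [-1.311, 0.342, 1.524, -0, 1.275, -0.146], TCP at [0.207, -0.482, 0.227] pointing down, gripper open.
Joint ranges: [-2.53, 2.53], [-0.77, 2.02], [0.04, 2.7], [-1, 4.14], [0.28, 2.66], [-3.11, 3.11]. Speed limits (rad/s): [2.57, 2.57, 3.14, 3.14, 3.14, 3.14].

### API

Orientations are given as [roll, pitch, yaw] about the fixed x, y, z axes, in that order (R = Rz(yaw) Ry(pitch) Rx(roll)).
In Python, from cell import robot gives the robot as it stands.
- The arm moves only by the tool move_arm, never from a script. Its argument "motion" is a list of rows, each a list of 6 numbers: the shift along the tool's x, y, z in units of 0.1 m (1.0 is 0.1 m), then the turn, a rotation vector about the tool's x, y, z in units of pi rad (1.0 is pi rad). In form: [[dx, dy, dz, rx, ry, rz], ...]. A call has 1 to 12 rows; each row is the pose to reach, as a shift and turn from the pose commanded when the call began, along the tool's axes at that moment, turning the shorter way round; what a row does not reach only later rows make up. A row lasts 1/8 s, in which the tool goes at most 62.5 mm and 10.7 degrees, less where a joint would pass 70% of its speed; a pose out of reach is approached as far as the arm can. A call with a number of a shift or a turn outside -1 to 1 is refused whole. A call with a gripper value outside its range is refused whole. "fingers" is the opening, from -1 (shut) to 1 (fully open), set as the call begins (left out, the last holds). The fingers move at their own pace and stop on an object; "newtons" is the grip in N (left out, the last holds). Time passes only in rows, so rows that repeat a pose let the fingers close. It gives the time, the measured TCP pose, the force, the opening and the grip force at its end, in the units of the state.
- robot.observe(): the state, without advancing time (a new reading comes with each control period).
- robot.read_camera(name): name is "side" or "top"; returns a dict with "image" (400x640x3 uint8, red, green, blue), "range_z" (400x640 float32, m along the optical axis (not along the pixel's ray), 0 where there is no reading), "vfov" (degrees; the focal length in pixels is half the picture's height over the tangent of half this angle, whatever the lens; pixels are square), "cx", "cy" (the principal point, pixels), "k1" (the pictures are not rectified: a ray, as slopes to the right and down, at radius r is drawn at 1 + k1 r^2 times it, then the intrinsics apply), "extrinsics" (4x4, takes a point from camera to world coordinates). Camera axes: x right, y up, looking along -z (the intrinsics and any distortion apply to the point x, -y, -z); pixel columns grow to the right and rows downward; lengths in m; the calibration is good to about 2 mm. A picture is of the moment at which its call begins.
- robot.hand_in(): hands the job in; it is judged then, once.
The state is a dict: "time": time; "qpos": joint angles; "qvel": joint speeds; "joint_efforts": joint torques, N m; "tool_pos": TCP position; "tool_rot": TCP orientation; "contact_force": force on the tool from outside, world axes, zero at the start; "torque": the same for the moment, N m; "opening": finger opening in m; "grip_force": force on a finger pad.
Only numpy, scipy, OpenCV 4.12 (cv2) and the standard library are available. Lean on these libraries where they do the work, as an engineer would, in place of code of your own. Each camera call takes 0.05 s, during which the arm holds its last target. There are 200 camera calls.

## Working session

There is one attempt and no reset: what is moved stays moved. The work goes in short steps, Python scripts to look and compute and a tool call to move; the robot and the scene stay as the last step left them, time stands still between calls to the robot, and variables do not carry over. Pictures are saved under pics/ and viewed, at most 10 in all, crops included, and the job is handed in when it is done.

Besides the shell and the picture viewer there is one more tool, called after "Call:" by a JSON object that holds its "op" and its "data", one argument or row to a line. move_arm: Moves the arm, as the interface text tells. Shifts and turns lie within -1 to 1; 1 stands for 0.1 m of shift or pi rad of turn. Its arguments: {"type":"object","properties":{"motion":{"type":"array"},"fingers":{"type":"number"},"newtons":{"type":"number"}},"required":["motion"]}

```bash
mkdir -p pics
cat > h.py <<'E'
import numpy as np, cv2
from cell import robot
def cloud(c):
    h,w=c["range_z"].shape; f=h/2/np.tan(np.radians(c["vfov"])/2)
    K=np.array([[f,0,c["cx"]],[0,f,c["cy"]],[0,0,1]])
    v,u=np.mgrid[:h,:w].astype(np.float64)
    # distortion: r_d = r(1+k1 r^2)
    p=cv2.undistortPoints(np.stack([u.ravel(),v.ravel()],1)[:,None],K,np.array([c["k1"],0,0,0.]))[:,0].reshape(h,w,2)
    z=c["range_z"]; P=np.stack([p[...,0]*z,-p[...,1]*z,-z],-1)
    E=np.array(c["extrinsics"]); return P@E[:3,:3].T+E[:3,3]
E
python3 - <<'E'
from h import *
for n in("top","side"):
    c=robot.read_camera(n); np.savez(n,P=cloud(c),I=c["image"]); cv2.imwrite(f"pics/{n}.png",c["image"][...,::-1]); print(n,np.array(c["extrinsics"]).round(3).tolist(),c["k1"],c["vfov"])
s=robot.observe(); print(s)
E
```

```text
top [[-0.023, 0.995, -0.097, 0.424], [-1.0, -0.021, 0.02, -0.045], [0.018, 0.098, 0.995, 1.42], [0.0, 0.0, 0.0, 1.0]] -0.10494673209108668 51.095022778892684
side [[0.995, 0.034, -0.093, 0.418], [-0.097, 0.491, -0.866, -1.103], [0.016, 0.87, 0.492, 0.697], [0.0, 0.0, 0.0, 1.0]] -0.07340494532297294 43.6783861347483
{'time': 0.1, 'qpos': array([-1.31102261e+00,  3.42645322e-01,  1.52495214e+00,  9.59291922e-06,
        1.27542175e+00, -1.45983591e-01]), 'qvel': array([-0.00021604, -0.00229802, -0.00154023, -0.00063802,  0.00116132,
        0.00118237]), 'joint_efforts': array([ 1.67296141e-03, -4.32003450e+01, -2.44693959e+01,  7.19766947e-02,
        5.26759762e-02, -5.37706319e-05]), 'tool_pos': array([ 0.20715653, -0.48198326,  0.22610779]), 'tool_rot': array([-3.14018261e+00, -2.16589644e-04,  4.05754358e-01]), 'contact_force': array([ 0.27804731, -0.38607699, -0.59309366]), 'torque': array([ 0.02584389, -0.03203644, -0.01376876]), 'grip_force': 0.0, 'opening': 0.0918235822544286}
```

View pics/top.png

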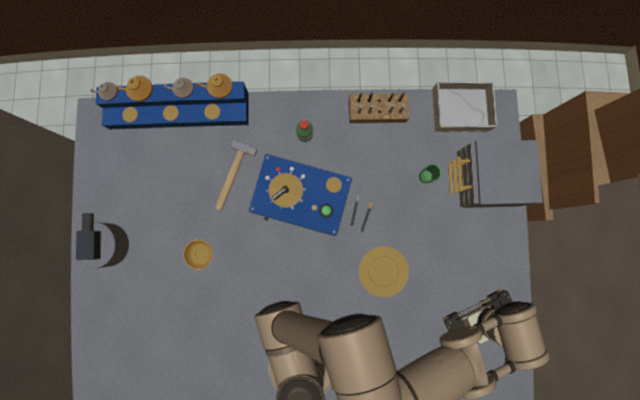

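View pics/side.png

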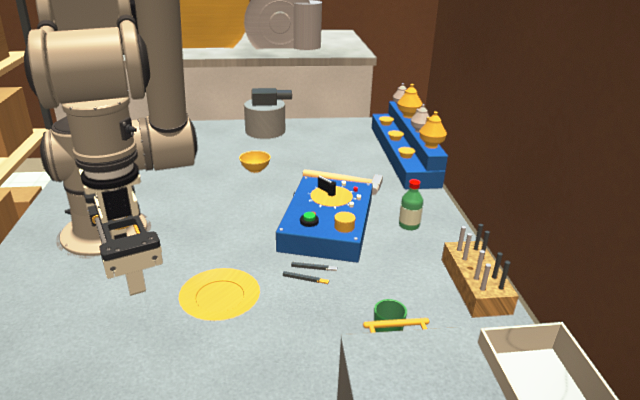

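Top view: the unit is at about (300,195), selector (287,189), red pin near (278,170), green button (326,211), and tin (334,185). Next I'll measure these and enlarge the unit.

```bash
cat > m.py <<'E'
from h import *
def measure(tag):
    c=robot.read_camera("top"); P=cloud(c); I=c["image"]; hsv=cv2.cvtColor(I,cv2.COLOR_RGB2HSV)
    sl=np.zeros(I.shape[:2],bool); sl[145:245,240:360]=1
    H,S,V=[hsv[...,i].astype(int) for i in range(3)]; z=P[...,2]
    blue=sl&(H>100)&(H<125)&(S>150)&(z>.045)&(z<.075)
    red=sl&((H<8)|(H>172))&(S>120)&(z>.05)&(z<.085)
    green=sl&(H>45)&(H<80)&(S>120)&(z>.05)&(z<.1)
    fin=sl&(z>.088)&(z<.115)
    white=sl&(S<60)&(V>130)&(z>.05)&(z<.085)
    cl=cv2.minAreaRect(P[blue][:,:2].astype(np.float32)*1000)
    print("panel",cl,"z",np.median(z[blue]))
    for n,m in(("red",red),("green",green),("fin",fin)): print(n,m.sum(),P[m].mean(0).round(4) if m.any() else None)
    print("fin pts",P[fin][:,:].round(3).tolist()[:60])
    n,l,st,ce=cv2.connectedComponentsWithStats(white.astype(np.uint8))
    for i in range(1,n): print("white",st[i,4],ce[i].round(1),P[l==i].mean(0).round(4))
    cv2.imwrite(f"pics/{tag}.png",cv2.resize(I[145:245,240:360],None,fx=6,fy=6,interpolation=cv2.INTER_CUBIC)[...,::-1])
E
python3 -c "
from m import *
measure('z1')"
```

```text
panel ((573.3613891601562, -4.97296142578125), (292.2939453125, 193.85638427734375), 73.0911636352539) z 0.06050710209231869
red 8 [0.6561 0.0661 0.0705]
green 2 [ 0.5118 -0.0986  0.0784]
fin 240 [ 0.5911 -0.0484  0.0943]
fin pts [[0.623, -0.106, 0.09], [0.623, -0.109, 0.093], [0.624, -0.112, 0.089], [0.624, -0.116, 0.088], [0.622, -0.118, 0.096], [0.621, -0.099, 0.089], [0.62, -0.102, 0.096], [0.62, -0.106, 0.095], [0.62, -0.109, 0.088], [0.62, -0.112, 0.09], [0.62, -0.115, 0.092], [0.62, -0.122, 0.09], [0.62, -0.125, 0.09], [0.617, -0.102, 0.09], [0.616, -0.105, 0.098], [0.616, -0.109, 0.095], [0.617, -0.115, 0.089], [0.616, -0.118, 0.092], [0.616, -0.128, 0.091], [0.614, -0.093, 0.092], [0.614, -0.096, 0.088], [0.614, -0.099, 0.092], [0.614, -0.102, 0.091], [0.614, -0.106, 0.089], [0.613, -0.112, 0.093], [0.613, -0.115, 0.094], [0.613, -0.125, 0.094], [0.613, -0.131, 0.094], [0.611, -0.089, 0.089], [0.611, -0.093, 0.089], [0.611, -0.099, 0.089], [0.611, -0.106, 0.09], [0.61, -0.109, 0.093], [0.61, -0.112, 0.096], [0.61, -0.115, 0.092], [0.61, -0.122, 0.09], [0.61, -0.125, 0.088], 
[... 450 characters left out ...]
0.604, -0.112, 0.092], [0.604, -0.118, 0.091], [0.604, -0.121, 0.089], [0.604, -0.125, 0.09]]
white 2 [267.5 157. ] [0.6988 0.1005 0.062 ]
white 18 [291.1 169.3] [0.6553 0.0231 0.0656]
white 4 [279.5 173.5] [0.6434 0.0618 0.0591]
white 18 [302.3 176.2] [ 0.6315 -0.0131  0.067 ]
white 16 [267.  177.5] [0.6297 0.1022 0.0675]
white 3 [347.7 179.3] [ 0.619  -0.1617  0.0616]
white 3 [303.  188.7] [ 0.5909 -0.0146  0.0635]
white 5 [300.4 199.2] [ 0.5566 -0.0055  0.0629]
white 2 [312.5 205.5] [ 0.535  -0.0444  0.0648]
white 5 [291.6 206.8] [0.5326 0.0237 0.0607]
white 2 [252.  208.5] [0.5293 0.152  0.0672]
white 1 [316. 208.] [ 0.5269 -0.0556  0.0609]
white 4 [333.5 231.5] [ 0.4492 -0.1106  0.0633]
```

View pics/z1.png

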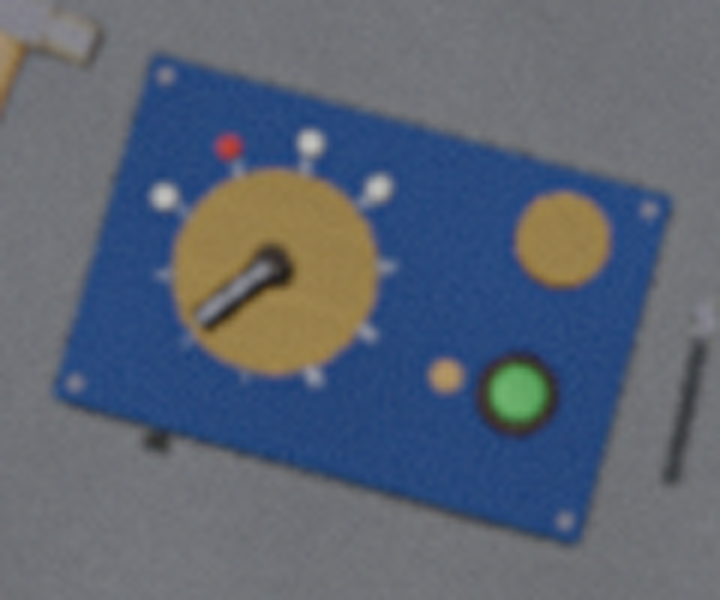

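Position 0 is the tick at (245,376) in the crop. The fin is at position 1, and red is at position 4, so it needs three clicks. The unit yaw is about −16.9° and the axis about (0.588, 0.043). From that, the predicted pin 4 is (0.656, 0.066), which matches the measured red pin. I'll close the fingers and travel there at height.

Call:
{"op": "move_arm", "data": {
  "motion": [
    [0.3,-0.2,0,0,0,0],
    [0.6,-0.4,0,0,0,0],
    [0.86,-0.6,0,0,0,0]
  ],
  "fingers": -1,
  "newtons": 10
}}

```text
time: 0.52
tool_pos: [0.263, -0.3922, 0.2264]
tool_rot: [-3.141, -0.0, 0.406]
contact_force: [0.7, -0.0, 0.6]
opening: 0.0662
grip_force: 0.0
```

Call:
{"op": "move_arm", "data": {
  "motion": [
    [0.3,-0.2,0,0,0,0],
    [0.6,-0.4,0,0,0,0],
    [0.86,-0.6,0,0,0,0]
  ]
}}

```text
time: 0.9
tool_pos: [0.3184, -0.303, 0.2266]
tool_rot: [-3.141, -0.0, 0.406]
contact_force: [-0.4, -0.3, 0.6]
opening: 0.0364
grip_force: 0.0
```

Call:
{"op": "move_arm", "data": {
  "motion": [
    [0.3,-0.2,0,0,0,0],
    [0.6,-0.4,0,0,0,0],
    [0.86,-0.6,0,0,0,0]
  ]
}}

```text
time: 1.27
tool_pos: [0.3737, -0.214, 0.2266]
tool_rot: [-3.141, 0.0, 0.406]
contact_force: [0.0, -0.3, -0.3]
opening: 0.0064
grip_force: 0.0
```

Call:
{"op": "move_arm", "data": {
  "motion": [
    [0.3,-0.2,0,0,0,0],
    [0.6,-0.4,0,0,0,0],
    [0.86,-0.6,0,0,0,0]
  ]
}}

```text
time: 1.65
tool_pos: [0.4291, -0.1249, 0.2266]
tool_rot: [-3.142, 0.0, 0.406]
contact_force: [0.5, -0.9, -0.2]
opening: 0.0004
grip_force: 0.0
```

Call:
{"op": "move_arm", "data": {
  "motion": [
    [0.3,-0.2,0,0,0,0],
    [0.6,-0.4,0,0,0,0],
    [0.86,-0.6,0,0,0,0]
  ]
}}

```text
time: 2.02
tool_pos: [0.4844, -0.0358, 0.2265]
tool_rot: [-3.141, 0.0, 0.406]
contact_force: [0.0, 0.3, 0.5]
opening: 0.0006
grip_force: 0.0
```

Call:
{"op": "move_arm", "data": {
  "motion": [
    [0.3,-0.2,0.2,0,0,-0.03],
    [0.6,-0.4,0.4,0,0,-0.06],
    [0.86,-0.6,0.6,0,0,-0.077],
    [0.86,-0.6,0.8,0,0,-0.077],
    [0.86,-0.6,0.8,0,0,-0.077]
  ]
}}

```text
time: 2.65
tool_pos: [0.5381, 0.0525, 0.145]
tool_rot: [-3.139, 0.003, 0.648]
contact_force: [0.3, 0.7, 0.2]
opening: 0.0005
grip_force: 0.0
```

Run:
```python
from h import *
for n,(a,b,c,d) in {"side":(160,260,260,380)}.items():
    c_=robot.read_camera(n); cv2.imwrite("pics/s2.png",cv2.resize(c_["image"][100:250,260:400],None,fx=4,fy=4,interpolation=cv2.INTER_CUBIC)[...,::-1])
s=robot.observe(); print(s["tool_pos"],s["tool_rot"],s["qpos"])
```

```text
[0.538808   0.05209811 0.14630149] [-3.14059640e+00  1.41276743e-03  6.47766439e-01] [-4.51366224e-02  4.49236593e-01  1.59508872e+00 -1.52598279e-04
  1.09899070e+00  8.77963442e-01]
```

View pics/s2.png

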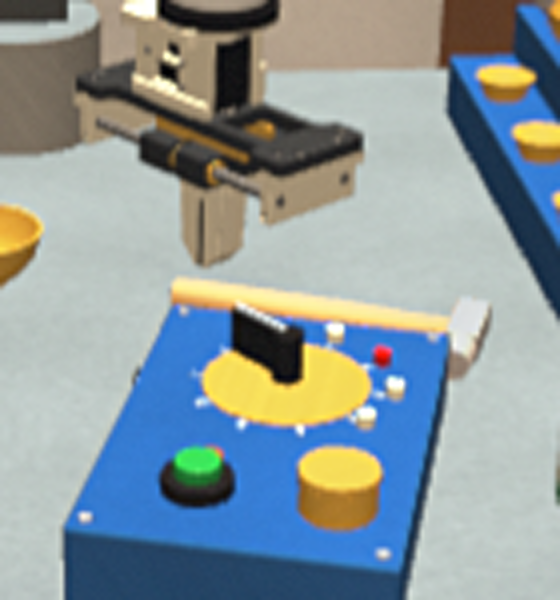

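Side view: the closed fingertips hover beside the fin at crop (215,260), on its counter-clockwise side. The pins and button are clear. Now I'll lower and compute the arc.

Call:
{"op": "move_arm", "data": {
  "motion": [
    [0,0,0.2,0,0,0],
    [0,0,0.4,0,0,0],
    [0,0,0.55,0,0,0],
    [0,0,0.66,0,0,0],
    [0,0,0.66,0,0,0]
  ]
}}

```text
time: 3.32
tool_pos: [0.539, 0.0519, 0.0803]
tool_rot: [-3.141, 0.001, 0.647]
contact_force: [-0.6, -0.0, 0.0]
opening: 0.0006
grip_force: 0.0
```

```bash
cat > arc.py <<'E'
import sys
from h import *
from scipy.spatial.transform import Rotation as Rn
A=np.array([.5879,.0428]); Z=.080
def rows(targets):  # (phi deg, d, r)
    s=robot.observe(); p0=s["tool_pos"]; R=Rn.from_euler("xyz",s["tool_rot"])
    print("pos",p0.round(4),"yaw",np.degrees(s["tool_rot"][2]).round(1),"F",s["contact_force"].round(1))
    out=[]
    for f,d,r in targets:
        a=np.radians(f); u=np.array([np.cos(a),np.sin(a)]); t=np.array([u[1],-u[0]])
        p=np.r_[A+r*u-d*t,Z]; Q=Rn.from_euler("xyz",[np.pi,0,a-np.pi/2])
        out.append(np.r_[R.inv().apply(p-p0)/.1,(R.inv()*Q).as_rotvec()/np.pi].round(3).tolist())
    for o in out: print(o)
E
python3 - <<'E'
from arc import *
rows([(127.1,d,.038) for d in(28,22,18)] and [(127.1,d/1000,.038) for d in(25,19,16)]+[(127.1-a,.0155,.038) for a in (3,6,9,12,15,18,20,22)])
E
```

```text
pos [0.539  0.0519 0.0803] yaw 37.1 F [-0.6 -0.   0. ]
[0.085, -0.012, 0.003, -0.0, 0.0, -0.0]
[0.145, -0.012, 0.003, -0.0, 0.0, -0.0]
[0.175, -0.012, 0.003, -0.0, 0.0, -0.0]
[0.2, -0.02, 0.003, -0.0, 0.0, 0.017]
[0.22, -0.026, 0.003, -0.0, 0.0, 0.033]
[0.241, -0.032, 0.003, -0.0, 0.0, 0.05]
[0.262, -0.036, 0.003, -0.0, 0.0, 0.067]
[0.283, -0.04, 0.003, -0.0, 0.0, 0.083]
[0.305, -0.042, 0.003, -0.0, 0.0, 0.1]
[0.319, -0.042, 0.003, -0.0, 0.0, 0.111]
[0.333, -0.043, 0.003, -0.0, 0.0, 0.122]
```

Call:
{"op": "move_arm", "data": {
  "motion": [
    [0.05,-0.01,0,0,0,0],
    [0.1,-0.01,0,0,0,0],
    [0.14,-0.01,0,0,0,0],
    [0.16,-0.01,0,0,0,0],
    [0.175,-0.01,0,0,0,0],
    [0.19,-0.015,0,0,0,0.008],
    [0.2,-0.02,0,0,0,0.017],
    [0.21,-0.023,0,0,0,0.025],
    [0.22,-0.026,0,0,0,0.033]
  ]
}}

```text
time: 4.45
tool_pos: [0.5554, 0.0676, 0.0807]
tool_rot: [3.142, -0.0, 0.542]
contact_force: [-1.5, 0.2, 1.0]
opening: 0.0008
grip_force: 1.0
```

Run:
```python
from arc import *
rows([(127.1-a,.0155,.038) for a in (8,10,12,14,16,18,20,22)])
```

```text
pos [0.5554 0.0676 0.0807] yaw 31.1 F [-1.5  0.2  1. ]
[0.009, -0.005, 0.007, 0.0, -0.0, 0.011]
[0.022, -0.01, 0.007, 0.0, -0.0, 0.022]
[0.036, -0.014, 0.007, 0.0, -0.0, 0.033]
[0.05, -0.018, 0.007, 0.0, -0.0, 0.044]
[0.064, -0.021, 0.007, 0.0, -0.0, 0.055]
[0.078, -0.024, 0.007, 0.0, -0.0, 0.067]
[0.092, -0.026, 0.007, 0.0, -0.0, 0.078]
[0.106, -0.028, 0.007, 0.0, -0.0, 0.089]
```

Call:
{"op": "move_arm", "data": {
  "motion": [
    [0.01,-0.005,0,0,0,0.011],
    [0.022,-0.01,0,0,0,0.022],
    [0.036,-0.014,0,0,0,0.033],
    [0.05,-0.018,0,0,0,0.044],
    [0.064,-0.021,0,0,0,0.055],
    [0.078,-0.024,0,0,0,0.067],
    [0.092,-0.026,0,0,0,0.078],
    [0.1,-0.028,0,0,0,0.085]
  ]
}}

```text
time: 5.45
tool_pos: [0.5625, 0.0751, 0.0807]
tool_rot: [3.141, -0.0, 0.275]
contact_force: [-0.1, -0.2, 0.1]
opening: 0.0003
grip_force: 0.0
```

Run:
```python
from arc import *
rows([(127.1-a,.0155,.038) for a in (24,27,30,33,36,39,42,45,48,51,54,57)])
I=robot.read_camera("top")["image"][145:245,240:360]; J=robot.read_camera("side")["image"][150:250,260:380]
cv2.imwrite("pics/a3.png",cv2.resize(np.hstack([I,J]),(768,320),interpolation=cv2.INTER_CUBIC)[...,::-1])
```

```text
pos [0.5625 0.0751 0.0807] yaw 15.8 F [-0.1 -0.2  0.1]
[0.019, -0.007, 0.007, 0.0, -0.0, 0.015]
[0.04, -0.014, 0.007, 0.0, -0.0, 0.032]
[0.061, -0.02, 0.007, 0.0, -0.0, 0.048]
[0.082, -0.024, 0.007, 0.0, -0.0, 0.065]
[0.103, -0.027, 0.007, 0.0, -0.0, 0.082]
[0.124, -0.03, 0.007, 0.0, -0.0, 0.098]
[0.146, -0.031, 0.007, 0.0, -0.0, 0.115]
[0.167, -0.031, 0.007, 0.0, -0.0, 0.132]
[0.189, -0.03, 0.007, 0.0, -0.0, 0.148]
[0.21, -0.028, 0.007, 0.0, -0.0, 0.165]
[0.231, -0.024, 0.007, 0.0, -0.0, 0.182]
[0.252, -0.02, 0.007, 0.0, -0.0, 0.198]
```

View pics/a3.png

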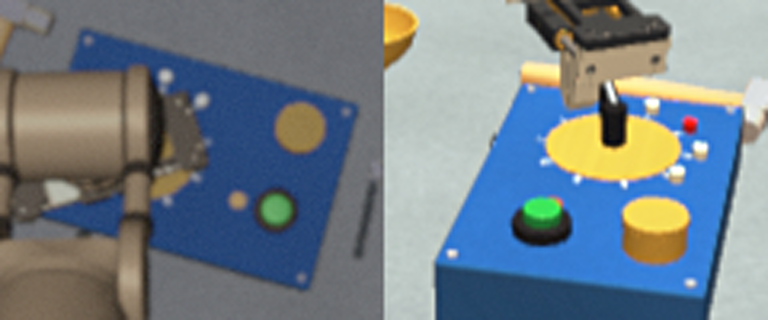

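Side view: the fin has jumped to position 2, pointing away to about (610,85) from the hub at (612,140), with no contact force. Now the second click.

Call:
{"op": "move_arm", "data": {
  "motion": [
    [0.02,-0.007,0,0,0,0.015],
    [0.04,-0.014,0,0,0,0.032],
    [0.06,-0.02,0,0,0,0.048],
    [0.08,-0.024,0,0,0,0.065],
    [0.1,-0.027,0,0,0,0.082],
    [0.124,-0.03,0,0,0,0.098],
    [0.146,-0.031,0,0,0,0.115],
    [0.167,-0.031,0,0,0,0.132],
    [0.189,-0.03,0,0,0,0.148],
    [0.21,-0.028,0,0,0,0.165],
    [0.231,-0.024,0,0,0,0.182],
    [0.25,-0.02,0,0,0,0.196]
  ]
}}

```text
time: 7.05
tool_pos: [0.5858, 0.0838, 0.0806]
tool_rot: [3.141, 0.0, -0.34]
contact_force: [-1.1, -0.4, -0.3]
opening: 0.0003
grip_force: 0.0
```

Run:
```python
from arc import *
rows([(127.1-a,.0155,.038) for a in (60,63,66,69,72,75,78,81,84,87,90,92.5)])
J=robot.read_camera("side")["image"][150:250,260:380]
cv2.imwrite("pics/a4.png",cv2.resize(J,(480,400),interpolation=cv2.INTER_CUBIC)[...,::-1])
```

```text
pos [0.5858 0.0838 0.0806] yaw -19.5 F [-1.1 -0.4 -0.3]
[0.024, -0.009, 0.006, 0.0, 0.0, 0.019]
[0.045, -0.016, 0.006, 0.0, 0.0, 0.036]
[0.066, -0.021, 0.006, 0.0, 0.0, 0.052]
[0.087, -0.025, 0.006, 0.0, 0.0, 0.069]
[0.108, -0.028, 0.006, 0.0, 0.0, 0.086]
[0.129, -0.03, 0.006, 0.0, 0.0, 0.102]
[0.151, -0.031, 0.006, 0.0, 0.0, 0.119]
[0.172, -0.031, 0.006, 0.0, 0.0, 0.136]
[0.194, -0.029, 0.006, 0.0, 0.0, 0.152]
[0.215, -0.027, 0.006, 0.0, 0.0, 0.169]
[0.236, -0.023, 0.006, 0.0, 0.0, 0.186]
[0.254, -0.019, 0.006, 0.0, 0.0, 0.2]
```

View pics/a4.png

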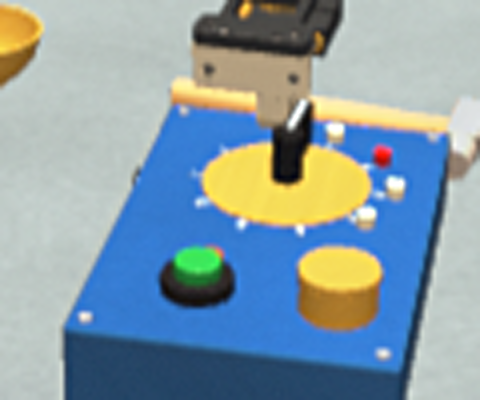

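Side view: the fin is between positions 2 and 3, so probably at the crest. I'll nudge it a little further and measure the fin angle from the depth cloud.

```bash
cat > fin.py <<'E'
from h import *
A=np.array([.5879,.0428])
def proj(c,X):
    h=c["range_z"].shape[0]; f=h/2/np.tan(np.radians(c["vfov"])/2)
    E=np.array(c["extrinsics"]); q=(X-E[:3,3])@E[:3,:3]; s=np.stack([q[:,0],-q[:,1]],1)/-q[:,2:]
    s*=1+c["k1"]*(s**2).sum(1,keepdims=True); return s*f+[c["cx"],c["cy"]]
def fin(tag=None):
    c=robot.read_camera("side"); g=cv2.cvtColor(c["image"],cv2.COLOR_RGB2GRAY).astype(np.float32)
    res=[]
    for th in np.arange(-30,135,1.):   # matched filter: white line bright, fin edges dark
        a=np.radians(th); u=np.array([np.cos(a),np.sin(a)]); n=np.array([-u[1],u[0]])
        r=np.linspace(.012,.047,15)[:,None]
        S=lambda o: cv2.remap(g,*[m.astype(np.float32).reshape(-1,1) for m in proj(c,np.c_[A+r*u+o*n,np.full(15,.1)]).T],cv2.INTER_LINEAR).mean()
        res.append(S(0)-.5*S(.0045)-.5*S(-.0045))
    res=np.array(res); i=np.argsort(-res)[:5]
    b=np.arange(-30,135,1.)[i]; print("fin angle",b,res[i].round(0),"pos",((163.1-b)/36).round(2))
    if tag: cv2.imwrite(f"pics/{tag}.png",cv2.resize(c["image"][150:250,260:380],(480,400),interpolation=cv2.INTER_CUBIC)[...,::-1])
E
python3 -c "
from fin import *
fin()"
```

```text
fin angle [63. 64. 62. 65. 61.] [95. 93. 91. 86. 80.] pos [2.78 2.75 2.81 2.72 2.84]
```

Call:
{"op": "move_arm", "data": {
  "motion": [
    [0.01,-0.004,0,0,0,0.008],
    [0.02,-0.008,0,0,0,0.016],
    [0.02,-0.008,0,0,0,0.016],
    [0.02,-0.008,0,0,0,0.016]
  ]
}}

```text
time: 7.65
tool_pos: [0.588, 0.0838, 0.0807]
tool_rot: [3.141, -0.0, -0.389]
contact_force: [0.6, 0.4, -0.4]
opening: 0.0006
grip_force: 0.0
```

```bash
python3 -c "
from fin import *
fin('a5')
from arc import *
rows([(127.1-a,.0155,.038) for a in (60,63,66,69,72,75,78,81,84,87,90,92.5)])"
```

```text
fin angle [54. 53. 55. 52. 56.] [66. 64. 64. 59. 58.] pos [3.03 3.06 3.   3.09 2.97]
pos [0.5879 0.0839 0.0807] yaw -22.3 F [-0.1  0.1  0.4]
[0.004, -0.002, 0.007, 0.0, 0.0, 0.003]
[0.025, -0.009, 0.007, 0.0, 0.0, 0.02]
[0.045, -0.015, 0.007, 0.0, 0.0, 0.037]
[0.066, -0.02, 0.007, 0.0, 0.0, 0.053]
[0.087, -0.025, 0.007, 0.0, 0.0, 0.07]
[0.108, -0.028, 0.007, 0.0, 0.0, 0.087]
[0.13, -0.029, 0.007, 0.0, 0.0, 0.103]
[0.151, -0.03, 0.007, 0.0, 0.0, 0.12]
[0.173, -0.03, 0.007, 0.0, 0.0, 0.137]
[0.194, -0.028, 0.007, 0.0, 0.0, 0.153]
[0.216, -0.026, 0.007, 0.0, -0.0, 0.17]
[0.233, -0.023, 0.007, 0.0, -0.0, 0.184]
```

The last picture caught it mid-jump; it now rests at position 3. Third click:

Call:
{"op": "move_arm", "data": {
  "motion": [
    [0.015,-0.006,0,0,0,0.012],
    [0.035,-0.012,0,0,0,0.028],
    [0.055,-0.018,0,0,0,0.045],
    [0.075,-0.022,0,0,0,0.061],
    [0.1,-0.027,0,0,0,0.08],
    [0.12,-0.029,0,0,0,0.095],
    [0.14,-0.03,0,0,0,0.112],
    [0.162,-0.03,0,0,0,0.128],
    [0.18,-0.029,0,0,0,0.142],
    [0.2,-0.028,0,0,0,0.158],
    [0.22,-0.026,0,0,0,0.172],
    [0.22,-0.026,0,0,0,0.172]
  ]
}}

```text
time: 9.2
tool_pos: [0.6094, 0.0778, 0.0807]
tool_rot: [3.142, -0.0, -0.929]
contact_force: [-0.1, -0.1, -0.7]
opening: 0.0005
grip_force: 0.0
```

```bash
python3 -c "
from fin import *
fin()
from arc import *
rows([(127.1-a,.0155,.038) for a in (92,94,96)])"
```

```text
fin angle [34. 33. 35. 32. 31.] [51. 50. 49. 47. 44.] pos [3.59 3.61 3.56 3.64 3.67]
pos [0.6093 0.0779 0.0807] yaw -53.2 F [ 0.2  1.1 -0.5]
[0.009, -0.003, 0.007, 0.0, -0.0, 0.009]
[0.022, -0.008, 0.007, 0.0, -0.0, 0.021]
[0.036, -0.012, 0.007, 0.0, -0.0, 0.032]
```

Call:
{"op": "move_arm", "data": {
  "motion": [
    [0.01,-0.004,0,0,0,0.01],
    [0.01,-0.004,0,0,0,0.01],
    [0.01,-0.004,0,0,0,0.01]
  ]
}}

```text
time: 9.62
tool_pos: [0.6102, 0.0774, 0.0807]
tool_rot: [3.142, -0.0, -0.961]
contact_force: [0.3, -0.4, -0.3]
opening: 0.0006
grip_force: 0.0
```

```bash
python3 -c "
from fin import *
fin('a6')
from arc import *
rows([(127.1-a,.0155,.038) for a in (94,96)])"
```

```text
fin angle [16. 17. 18. 15. 19.] [38. 37. 36. 36. 35.] pos [4.09 4.06 4.03 4.11 4.  ]
pos [0.6102 0.0773 0.0807] yaw -55.0 F [-0.5  0.2 -0.2]
[0.012, -0.004, 0.007, 0.0, -0.0, 0.01]
[0.026, -0.009, 0.007, 0.0, -0.0, 0.021]
```

View pics/a6.png

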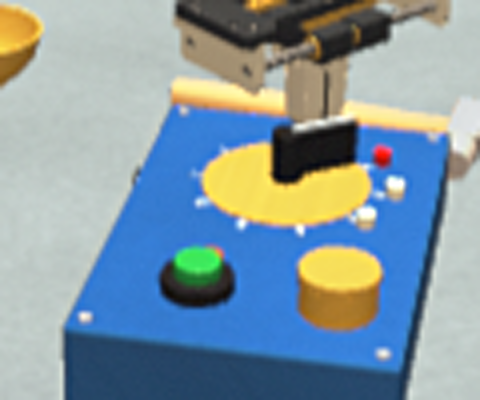

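Side view: the fin points at the red pin (382,156), so it is at position 4. Back off, go up, and refine the button location from the saved cloud.

Call:
{"op": "move_arm", "data": {
  "motion": [
    [-0.05,0,0,0,0,0],
    [-0.12,0,0,0,0,0],
    [-0.15,0,-0.2,0,0,0],
    [-0.15,0,-0.5,0,0,0],
    [-0.15,0,-0.7,0,0,0],
    [-0.15,0,-0.7,0,0,0]
  ]
}}

```text
time: 10.42
tool_pos: [0.6024, 0.0901, 0.1523]
tool_rot: [-3.139, -0.002, -0.96]
contact_force: [0.1, -0.8, -0.4]
opening: 0.0004
grip_force: 0.0
```

Run:
```python
from fin import *
fin()
for n in("top","side"):
    d=np.load(n+".npz"); P=d["P"]; hsv=cv2.cvtColor(d["I"],cv2.COLOR_RGB2HSV)
    m=(hsv[...,0]>45)&(hsv[...,0]<75)&(hsv[...,1]>90)&(np.linalg.norm(P[...,:2]-[.517,-.087],axis=-1)<.04)&(P[...,2]>.05)
    q=P[m]; print(n,m.sum(),(q.min(0)/2+q.max(0)/2).round(4),np.median(q,0).round(4))
s=robot.observe();R=cv2.Rodrigues(np.zeros(3))[0]; y=s["tool_rot"][2]; D=np.array([.5171,-.0872])-s["tool_pos"][:2]
print(s["tool_pos"],y,D@[np.cos(y),np.sin(y)],D@[np.sin(y),-np.cos(y)])
```

```text
fin angle [16. 15. 17. 14. 18.] [29. 29. 28. 28. 27.] pos [4.09 4.11 4.06 4.14 4.03]
top 86 [ 0.5188 -0.0878  0.0792] [ 0.518  -0.0873  0.0833]
side 103 [ 0.5155 -0.0921  0.0788] [ 0.515  -0.0978  0.0818]
[0.60158898 0.0899946  0.15086442] -0.9604444116307891 0.09677611167122499 0.1707943120602035
```

Call:
{"op": "move_arm", "data": {
  "motion": [
    [0.16,0.28,0,0,0,0],
    [0.32,0.57,0,0,0,0],
    [0.48,0.85,0,0,0,0]
  ]
}}

```text
time: 10.85
tool_pos: [0.5581, 0.0011, 0.1491]
tool_rot: [3.14, 0.002, -0.96]
contact_force: [0.1, 0.0, -0.3]
opening: 0.0005
grip_force: 0.0
```

Call:
{"op": "move_arm", "data": {
  "motion": [
    [0.16,0.28,0,0,0,0],
    [0.32,0.57,0,0,0,0],
    [0.48,0.855,0,0,0,0],
    [0.48,0.855,0.3,0,0,0],
    [0.48,0.855,0.5,0,0,0],
    [0.48,0.855,0.58,0,0,0],
    [0.48,0.855,0.58,0,0,0]
  ]
}}

```text
time: 11.72
tool_pos: [0.5164, -0.0864, 0.0919]
tool_rot: [3.14, 0.001, -0.961]
contact_force: [-0.1, -0.1, 0.1]
opening: 0.0002
grip_force: 0.0
```

Run:
```python
from fin import *
fin('b1'); s=robot.observe(); print(s["tool_pos"])
```

```text
fin angle [13. 17. 14. 18. 19.] [23. 23. 23. 23. 23.] pos [4.17 4.06 4.14 4.03 4.  ]
[ 0.51694835 -0.08655523  0.0926564 ]
```

View pics/b1.png

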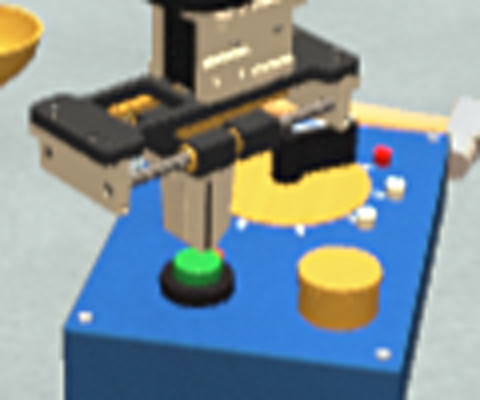

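The fingertip is centred over the green button (198,262), and the selector is still at red. Now I'll press in small steps.

Call:
{"op": "move_arm", "data": {
  "motion": [
    [0,0,0.03,0,0,0],
    [0,0,0.06,0,0,0],
    [0,0,0.08,0,0,0],
    [0,0,0.1,0,0,0],
    [0,0,0.11,0,0,0],
    [0,0,0.12,0,0,0],
    [0,0,0.12,0,0,0]
  ]
}}

```text
time: 12.65
tool_pos: [0.517, -0.0867, 0.0808]
tool_rot: [-3.141, -0.0, -0.961]
contact_force: [-0.1, 0.5, 3.8]
opening: 0.0007
grip_force: 1.7
```

Call:
{"op": "move_arm", "data": {
  "motion": [
    [0,0,0.01,0,0,0],
    [0,0,0.02,0,0,0],
    [0,0,0.02,0,0,0]
  ]
}}

```text
time: 13.02
tool_pos: [0.517, -0.0867, 0.0788]
tool_rot: [-3.141, -0.0, -0.961]
contact_force: [-0.2, 0.4, 4.3]
opening: 0.0003
grip_force: 2.3
```

Call:
{"op": "move_arm", "data": {
  "motion": [
    [0,0,0.01,0,0,0],
    [0,0,0.02,0,0,0],
    [0,0,0.02,0,0,0]
  ]
}}

```text
time: 13.4
tool_pos: [0.5171, -0.0867, 0.078]
tool_rot: [-3.141, -0.001, -0.961]
contact_force: [-4.6, 2.3, 16.5]
opening: 0.0004
grip_force: 7.9
```

Call:
{"op": "move_arm", "data": {
  "motion": [
    [0,0,-0.05,0,0,0],
    [0,0,-0.2,0,0,0],
    [0,0,-0.5,0,0,0],
    [0,0,-0.8,0,0,0],
    [0,0,-1.0,0,0,0],
    [0,0,-1.0,0,0,0]
  ]
}}

```text
time: 14.15
tool_pos: [0.5177, -0.087, 0.1783]
tool_rot: [-3.14, -0.003, -0.961]
contact_force: [-0.6, 0.2, -0.3]
opening: 0.0011
grip_force: 0.0
```

Run:
```python
from fin import *
fin('b2'); print(robot.observe()["contact_force"],robot.observe()["tool_pos"])
for n in("top","side"):
    d=np.load(n+".npz"); P=d["P"]; hsv=cv2.cvtColor(d["I"],cv2.COLOR_RGB2HSV)
    r=np.linalg.norm(P[...,:2]-[.517,-.087],axis=-1)
    for a,b in((0,.01),(.01,.014),(.016,.019),(.019,.022),(.03,.035)):
        m=(r>=a)&(r<b); print(n,a,m.sum(),np.percentile(P[m][:,2],[10,50,90]).round(4))
```

```text
fin angle [16. 15. 17. 14. 13.] [29. 29. 29. 28. 27.] pos [4.09 4.11 4.06 4.14 4.17]
[-0.18505502 -0.64450914 -0.06573279] [ 0.51699262 -0.08679439  0.17697993]
top 0 31 [0.082  0.0848 0.0879]
top 0.01 28 [0.0803 0.0836 0.0874]
top 0.016 31 [0.0706 0.0747 0.077 ]
top 0.019 38 [0.0611 0.073  0.0767]
top 0.03 96 [0.0562 0.0605 0.0638]
side 0 27 [0.082  0.0834 0.0848]
side 0.01 19 [0.0812 0.0835 0.0843]
side 0.016 50 [0.0724 0.0758 0.0822]
side 0.019 32 [0.0586 0.0728 0.0786]
side 0.03 77 [0.0579 0.0599 0.0615]
```

View pics/b2.png

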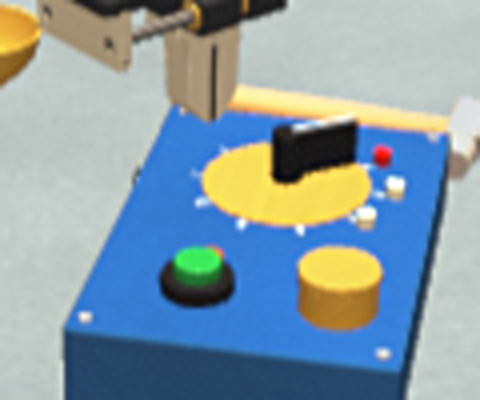

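Button top is 84 mm, housing 74 mm, and the press bottomed at 78 mm, so the full 6 mm stroke was made. The button is up again and the fin still points at red.

```bash
python3 -c "
from cell import robot
print(robot.hand_in())"
```

```text
the job is handed in; nothing more can be done
None
```

I pushed the selector three clicks clockwise to the red pin (position 4), then pressed the start button fully and let it come up. No bystander was touched that I saw, and the job is handed in; no verdict came back.

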